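# Swap two storage tubs between their colour-coded trays and stack the third

## Robot

A 6-joint arm with a two-finger parallel gripper is mounted at the origin on a cart in front of the work surface, level with it; the furniture and walls round the work are solid. World frame = base frame: x ahead of the robot, y to its left, z up, the work surface at z = 0. Lengths are in mm, angles in degrees, forces in N, time in s.
With the tool pointing down it reaches from about 325 to 775 mm from the base axis. Payload 9.3 kg.
Tool frame: the origin (TCP) lies midway between the tips of the shut fingers; the grasp point (between the pads) lies 19 mm behind it; z points along the fingers, y is the line along which they close (so a half turn about z gives the same grasp; the last joint's range is limited). The gripper opens to 85 mm and grips with 20 to 120 N. Pads are 22 mm wide; open, the fingers measure 114 mm over their backs; the gripper's body (76 mm by 85 mm) begins 54 mm behind the grasp point. The pads swing forward as they close: fully open they stand 13 mm farther back than shut.
Start: joints at [-75.035, 14.817, 1.232, 76.415, 0, 81.257], TCP at [221.143, -503.579, 192.579] pointing down, gripper open.
Joint ranges: [-174.27, 174.27], [-52.1, 104.24], [-59.71, 78.15], [-110.17, 111.67], [-87.03, 83.33], [-180, 180]. Speed limits (degrees/s): [127.2, 127.2, 159.86, 180, 180, 180].

## Interface

Orientations are given as a 3x3 rotation matrix whose columns are the frame's x, y, z axes.
In Python, from workcell import robot gives the robot as it stands. The module is installed in compiled form; this text tells all that it offers.
- The arm moves only by the tool apply_moves, never from a script. Its arguments are lists of equal length, an entry for each row: "rotation": the turn, a rotation vector about the tool's x, y, z in rad, a list of three; "travel": the shift along the tool's x, y, z in mm, a list of three; "fingers": the opening, from -1 (shut) to 1 (fully open). In form: {"rotation": [[wx, wy, wz], ...], "travel": [[tx, ty, tz], ...], "fingers": [fingers, ...]}. A call has 1 to 12 rows; each row shifts and turns the commanded pose from where the row before left it, along the tool's axes as they then stand; what a row does not reach is not made up. A row lasts 1/12 s, in which the tool goes at most 41.7 mm and 7.16 degrees, less where a joint would pass 70% of its speed; a pose out of reach is approached as far as the arm can. A call with a gripper value outside its range is refused whole. The fingers move at their own pace and stop on an object; "grip_force" is the grip in N (left out, the last holds). Time passes only in rows, so rows that do not move let the fingers close. It gives the time, the measured TCP pose, the force, the opening and the grip force at its end, in the units of the state.
- robot.state(): the state, without advancing time (a new reading comes with each control period).
- robot.grab_frame(name): name is "scene" or "side" or "wrist"; returns a dict with "color" (420x560x3 uint8, red, green, blue), "fx", "fy", "cx", "cy" (pixels), "k1" (the pictures are not rectified: a ray, as slopes to the right and down, at radius r is drawn at 1 + k1 r^2 times it, then the intrinsics apply), "world_from_camera" (4x4, takes a point from camera to world coordinates); the wrist camera has in their place "tool_from_camera" (4x4, takes a point from camera to tool coordinates, whose origin is the TCP and whose axes are the flange's). Camera axes: x right, y up, looking along -z (the intrinsics and any distortion apply to the point x, -y, -z); pixel columns grow to the right and rows downward; lengths in mm; the calibration is good to about 2 mm. A picture is of the moment at which its call begins: read the wrist's pose just before it. There is no depth.
- robot.hand_in(): hands the job in; it is judged then, once.
Trained networks look in a picture, given as the dict that the camera call returned (one of the last four; its "shot" number tells which), for a name from the list of things; names that differ only in an ending like _2 or _b are one class to them, and where a whole thing is asked for, a point or a joint stands for the part that bears it (a point fixed in the world has none). Each returns a list of dicts, best first, with "score" (0 to 1); they miss things now and then, are a little off and sometimes report something else, mostly with a low value. They report only what shows in the picture. A call takes as long as a camera call. They do not tell look-alikes from the thing itself.
- robot.silhouettes(target, picture): "pixels" (420x560 bool, what is visible of it) and "at" ([row, column] in pixels, amid what is visible of it).
- robot.place_of(target, picture): "at" ([row, column] in pixels: a listed point, or the origin of a listed thing).
The state is a dict: "t": time; "joint_pos": joint angles; "joint_velocities": joint speeds; "joint_torque": joint torques, N m; "eef_pos": TCP position; "tcp_rot": TCP orientation; "force": force on the tool from outside, world axes, zero at the start; "moment": the same for the moment, N m; "width": finger opening in mm; "finger_force": force on a finger pad.
Only numpy, scipy, OpenCV 4.12 (cv2) and the standard library are available. Lean on these libraries where they do the work, as an engineer would, in place of code of your own. Each camera call takes 0.05 s, during which the arm holds its last target. There are 200 camera calls.

## Task

The tubs with the blue and the orange lid stand in each other's trays: swap them, so that each stands flat in the tray of its own colour (the grey tray is free to put one aside), and have the green-lidded tub end up stacked on the blue-lidded one, lengthwise the same way, with its four feet down in the recesses of the blue lid. Keep the tubs upright all the time and leave the cup, the clay pack and the loop tool where they are.

Things in the scene. Friction and masses are not known exactly. Their poses are not given: they have to be found in the camera images.
- tub_blue: loose 0.18 kg tub, grey body, blue lid, 88 (x, 93 over clips) x 56 (y) x 55 mm high, half-turn symmetric; origin: centre of underside of feet, z up. Grip across y at the lid (z 41 to 55). 4 round feet 6 tall, 12 wide tapering to 9, at x +-31, y +-15; lid has 20 x 20 recesses, 5 deep, at the same x, y: a tub seated on it has its origin 50 mm above this one's. Starts in the orange tray.
- tub_orange: loose 0.18 kg tub, grey body, orange lid, 88 (x, 93 over clips) x 56 (y) x 55 mm high, half-turn symmetric; origin: centre of underside of feet, z up. Grip across y at the lid (z 41 to 55). 4 round feet 6 tall, 12 wide tapering to 9, at x +-31, y +-15; lid has 20 x 20 recesses, 5 deep, at the same x, y: a tub seated on it has its origin 50 mm above this one's. Starts in the blue tray.
- tub_green: loose 0.18 kg tub, grey body, green lid, 88 (x, 93 over clips) x 56 (y) x 55 mm high, half-turn symmetric; origin: centre of underside of feet, z up. Grip across y at the lid (z 41 to 55). 4 round feet 6 tall, 12 wide tapering to 9, at x +-31, y +-15; lid has 20 x 20 recesses, 5 deep, at the same x, y: a tub seated on it has its origin 50 mm above this one's. Starts on the bare table.
- tray_blue: shallow open blue tray fixed to the table, 112 x 80 mm outside, 104 x 72 mm inside, rim top at 10 mm, floor 4 mm above the table; origin at the centre of its underside, x along its length. A tub standing in it has its origin 4 mm above the tray's. Target of the blue-lidded tub.
- tray_orange: shallow open orange tray fixed to the table, 112 x 80 mm outside, 104 x 72 mm inside, rim top at 10 mm, floor 4 mm above the table; origin at the centre of its underside, x along its length. A tub standing in it has its origin 4 mm above the tray's. Target of the orange-lidded tub.
- tray_grey: shallow open grey tray fixed to the table, 112 x 80 mm outside, 104 x 72 mm inside, rim top at 10 mm, floor 4 mm above the table; origin at the centre of its underside, x along its length. A tub standing in it has its origin 4 mm above the tray's. Empty spare place.
- water_cup: pale cup with a dark rim line, 69 mm across, 73 mm high; origin at the centre of its underside. Bystander, loose.
- clay_carton: red pack of clay, 51 x 121 x 34 mm, long along y; origin at the centre of its underside. Bystander, loose.
- loop_tool: modelling tool with wooden handle and a wire loop at each end, 19 x 197 x 11 mm, long along y; origin under its centre. Bystander, loose.
There are look-alikes about, which are no part of the job. There is more than one size of the tub_green; the job needs the larger.

How it is judged:
By the outcome, as a careful person would: the job done as asked, in the order asked, and still so for the second after the job is handed in, with the robot touching nothing.
It also fails if it takes over 102 s, if anything falls off the work surface, if the arm or the gripper's body presses on something with over 40 N, if the wrist force passes 120 N, or if a joint passes its speed limit or range.

## Working session

There is one attempt and no reset: what is moved stays moved. The work goes in short steps, Python scripts to look and compute and a tool call to move; the robot and the scene stay as the last step left them, time stands still between calls to the robot, and variables do not carry over. Pictures are saved under pics/ and viewed, at most 14 in all, crops included, and the job is handed in when it is done.

Besides the shell and the picture viewer there is one more tool, called as name(argument=value, ...) on one line, values as JSON. apply_moves: Moves the arm, as the interface text tells. Its arguments: {"type":"object","properties":{"rotation":{"type":"array"},"travel":{"type":"array"},"fingers":{"type":"array"},"grip_force":{"type":"number"}},"required":["rotation","travel","fingers"]}

```bash
mkdir -p pics; python3 - <<'E'
from workcell import robot
import cv2
s=robot.state(); print({k:s[k] for k in('t','eef_pos','tcp_rot','width','force')})
for n in('scene','side'):
    f=robot.grab_frame(n); cv2.imwrite(f'pics/{n}0.png',f['color'][:,:,::-1]); print(n,f['fx'],f['cx'],f['cy'],f['k1'],f['world_from_camera'])
    for t in('tub_blue','tub_orange','tub_green','tray_blue','tray_orange','tray_grey','water_cup','clay_carton','loop_tool'):
        print(t,[(round(d['score'],2),[round(float(v)) for v in d['at']]) for d in robot.place_of(t,f)][:4])
E
```

```text
{'t': 0.0, 'eef_pos': array([ 221.05489764, -503.25056452,  191.95859041]), 'tcp_rot': array([[ 9.15616699e-01,  4.02052177e-01, -3.28634557e-04],
       [ 4.02052247e-01, -9.15615784e-01,  1.31374881e-03],
       [ 2.27292582e-04, -1.33501861e-03, -9.99999083e-01]]), 'width': 85.225791353498, 'force': array([-0.07735161,  0.23898175,  0.21756982])}
scene 487.59642403918076 279.61908906593965 213.26898058329434 0.06048136719594945 [[-6.89274452e-01  3.57569608e-01 -6.30114835e-01 -1.47067563e+02]
 [-7.24103427e-01 -3.68782470e-01  5.82815336e-01  6.99430679e+02]
 [-2.39782542e-02  8.57988033e-01  5.13109714e-01  6.45347599e+02]
 [ 0.00000000e+00  0.00000000e+00  0.00000000e+00  1.00000000e+00]]
tub_blue []
tub_orange [(0.8, [300, 228]), (0.62, [248, 328])]
tub_green [(0.84, [202, 390]), (0.73, [225, 390])]
tray_blue [(0.85, [304, 232])]
tray_orange []
tray_grey [(0.82, [236, 245])]
water_cup [(0.66, [202, 237])]
clay_carton [(0.56, [237, 177])]
loop_tool [(0.71, [248, 330])]
side 437.9411710745478 285.1265945503647 206.89622054934833 -0.12074952704196792 [[-9.71906914e-01  1.23922976e-01 -2.00100090e-01  4.17350789e+02]
 [-2.34886748e-01 -5.64882008e-01  7.91035102e-01  7.42749662e+02]
 [-1.50055166e-02  8.15813344e-01  5.78120594e-01  6.06301674e+02]
 [ 0.00000000e+00  0.00000000e+00  0.00000000e+00  1.00000000e+00]]
tub_blue [(0.88, [202, 300])]
tub_orange [(0.86, [337, 329])]
tub_green [(0.83, [173, 357]), (0.66, [200, 379])]
tray_blue [(0.93, [337, 324])]
tray_orange [(0.83, [205, 295])]
tray_grey [(0.6, [255, 265])]
water_cup [(0.85, [222, 220])]
clay_carton [(0.71, [289, 190]), (0.57, [252, 264])]
loop_tool [(0.65, [242, 353])]
```

View pics/scene0.png

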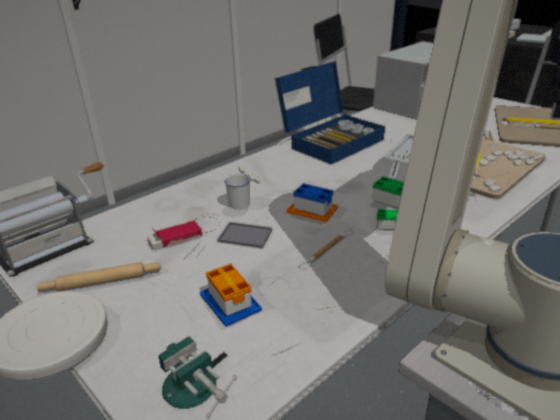

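View pics/side0.png

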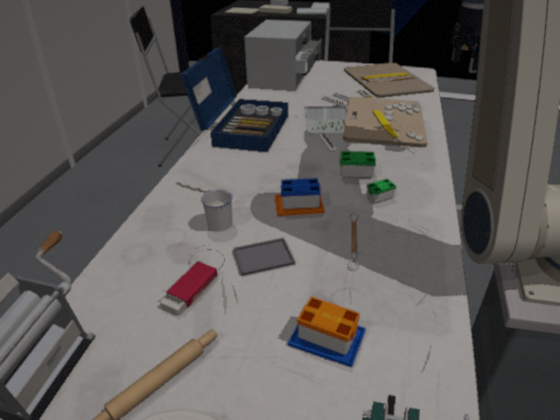

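The scene view shows the orange tub in the blue tray at about (290,229), the blue tub in the orange tray at (200,313) and the grey tray at (235,245). The side view adds the large green tub at (165,357) and its small look-alike at (190,381). Next I fit the box poses to colour masks.

```bash
cat > h.py <<'E'
from workcell import robot
import numpy as np, cv2
from scipy.optimize import minimize
HUE={'blue':(100,130),'orange':(3,22),'green':(45,80)}
def cam(n):
    s=robot.state(); f=robot.grab_frame(n)
    if n=='wrist':
        T=np.eye(4); T[:3,:3]=s['tcp_rot']; T[:3,3]=s['eef_pos']; f['W']=T@f['tool_from_camera']
    else: f['W']=np.array(f['world_from_camera'])
    return f
def proj(f,P):
    c=(np.asarray(P,float)-f['W'][:3,3])@f['W'][:3,:3]
    a=np.c_[c[:,0],-c[:,1]]/-c[:,2:]; a=a*(1+f['k1']*(a**2).sum(1,keepdims=True))
    return a*[f['fx'],f['fy']]+[f['cx'],f['cy']]
def ray(f,uv,z):
    d=(np.array(uv,float)-[f['cx'],f['cy']])/[f['fx'],f['fy']]; a=d.copy()
    for _ in range(20): a=d/(1+f['k1']*(a@a))
    w=f['W'][:3,:3]@[a[0],-a[1],-1]; o=f['W'][:3,3]
    return o+w*(z-o[2])/w[2]
def box(x,y,yaw,L,W,z0,z1):
    c,s=np.cos(yaw),np.sin(yaw)
    return np.array([[x+c*a*L/2-s*b*W/2,y+s*a*L/2+c*b*W/2,z] for a in(-1,1) for b in(-1,1) for z in(z0,z1)])
S=8
def hull(f,P,sh=(420,560)):
    m=np.zeros(sh,np.uint8); h=cv2.convexHull(np.float32(proj(f,P)))
    cv2.fillConvexPoly(m,np.int32(np.round(h*256)),255,cv2.LINE_AA,8); return m/255.
def mask(f,col,near,r,smin=110,vmin=50):
    h=cv2.cvtColor(f['color'],cv2.COLOR_RGB2HSV); lo,hi=HUE[col]
    m=((h[...,0]>=lo)&(h[...,0]<=hi)&(h[...,1]>smin)&(h[...,2]>vmin)).astype(np.uint8)
    w=np.zeros_like(m); cv2.circle(w,(int(near[0]),int(near[1])),r,1,-1); return m*w
def fit(obs,p0,L,W,z0,z1,occ=None):
    """obs: list of (frame, mask); occ: list of points hull that hides"""
    def cost(p):
        c=0
        for f,m in obs:
            h=hull(f,box(p[0],p[1],p[2]/50,L,W,z0,z1)); mm=m.astype(float)
            if occ is not None: k=1-hull(f,occ); h=h*k; mm=mm*k
            c+=np.abs(h-mm).sum()/max(mm.sum(),1)
        return c
    best=None
    for dy in(0,.6,-.6):
        q=[p0[0],p0[1],(p0[2]+dy)*50]
        r=minimize(cost,q,method='Nelder-Mead',options=dict(initial_simplex=np.array([q,[q[0]+8,q[1],q[2]],[q[0],q[1]+8,q[2]],[q[0],q[1],q[2]+8]]),xatol=.05,fatol=1e-4))
        if best is None or r.fun<best.fun: best=r
    x=best.x; return round(x[0],1),round(x[1],1),round(np.degrees(x[2]/50),1),round(best.fun,3)
E
cat > m1.py <<'E'
from h import *
sc,sd=cam('scene'),cam('side')
near={'blue':((313,193),(300,190)),'orange':((229,284),(330,318)),'green':((388,188),(357,159))}
tub={}
for c,(a,b) in near.items():
    m1,m2=mask(sc,c,a,28),mask(sd,c,b,38)
    if c=='green': m1[207:]=0; m2[178:]=0; 
    p0=ray(sd,b,50)
    res={}
    for nm,o in (('both',[(sc,m1),(sd,m2)]),('side',[(sd,m2)]),('scene',[(sc,m1)])):
        if c=='green' and nm!='side': continue
        r=fit(o,(p0[0],p0[1],0),88,56,41 if c=='green' else 45,55 if c=='green' else 59); print('tub',c,nm,r)
        tub.setdefault(c,r)
for tc,oc,a,b in (('orange','blue',(312,208),(300,203)),('blue','orange',(230,300),(327,338))):
    t=tub[oc]; occ=box(t[0],t[1],np.radians(t[2]),94,60,4,62)
    for nm,o in (('both',[(sc,mask(sc,tc,a,45)),(sd,mask(sd,tc,b,55))]),('side',[(sd,mask(sd,tc,b,55))])):
        print('tray',tc,nm,fit(o,(t[0],t[1],np.radians(t[2])),112,80,0,10,occ))
o=[]
for f,n in((sc,'c'),(sd,'d')):
    d=robot.silhouettes('tray_grey',f)
    print([(x['score'],x['at'],x['pixels'].sum()) for x in d])
    o.append((f,d[0]['pixels']))
p=ray(sd,(263,256),5)
print('grey',fit(o,(p[0],p[1],0),112,80,0,10),fit(o[1:],(p[0],p[1],0),112,80,0,10))
for n,uv in (('smallgreen',(381,190)),('cup',(217,222)),('clay',(190,287)),('tool a',(354,215)),('tool b',(352,266))): print(n,ray(sd,uv,10).round())
E
python3 m1.py
```

```text
tub blue both (np.float64(594.2), np.float64(-107.5), np.float64(16.7), np.float64(0.762))
tub blue side (np.float64(595.0), np.float64(-106.3), np.float64(15.3), np.float64(0.408))
tub blue scene (np.float64(592.3), np.float64(-104.1), np.float64(29.5), np.float64(0.31))
tub orange both (np.float64(465.6), np.float64(271.5), np.float64(-14.2), np.float64(0.282))
tub orange side (np.float64(466.1), np.float64(271.2), np.float64(-12.2), np.float64(0.114))
tub orange scene (np.float64(464.8), np.float64(272.4), np.float64(-15.5), np.float64(0.161))
tub green side (np.float64(479.0), np.float64(-282.8), np.float64(6.0), np.float64(0.536))
tray orange both (np.float64(599.2), np.float64(-106.1), np.float64(18.5), np.float64(0.686))
tray orange side (np.float64(597.6), np.float64(-106.3), np.float64(18.2), np.float64(0.19))
tray blue both (np.float64(469.7), np.float64(268.5), np.float64(-10.2), np.float64(0.424))
tray blue side (np.float64(469.1), np.float64(268.4), np.float64(-9.9), np.float64(0.179))
[(0.67, [235.5, 245.8], np.int64(1023))]
[(0.84, [255.0, 265.7], np.int64(1613))]
grey (np.float64(628.8), np.float64(96.4), np.float64(30.3), np.float64(0.204)) (np.float64(628.7), np.float64(96.2), np.float64(30.5), np.float64(0.081))
smallgreen [ 407. -195.   10.]
cup [760.  17.  10.]
clay [738. 221.  10.]
tool a [462. -76.  10.]
tool b [447.  95.  10.]
```

apply_moves(rotation=[[0,0,-0.105],[0,0,-0.105],[0,0,-0.105],[0,0,-0.105],[0,0,-0.105],[0,0,-0.105],[0,0,-0.105],[0,0,-0.105],[0,0,-0.105],[0,0,-0.105],[0,0,-0.105],[0,0,-0.105]], travel=[[0,0,-5],[0,0,-5],[0,0,-5],[0,0,-5],[0,0,-5],[0,0,-5],[0,0,-5],[0,0,-5],[0,0,-5],[0,0,-5],[0,0,-5],[0,0,-5]], fingers=[1,1,1,1,1,1,1,1,1,1,1,1])

```text
t: 2.2
eef_pos: [221.1, -503.6, 252.8]
tcp_rot: [[-0.108, 0.994, -0.0], [0.994, 0.108, -0.0], [0.0, -0.0, -1.0]]
force: [-0.5, -0.7, 0.1]
width: 85.2
finger_force: 0.0
```

apply_moves(rotation=[[0,0,-0.105],[0,0,-0.105],[0,0,-0.105],[0,0,-0.105],[0,0,-0.105],[0,0,-0.105],[0,0,-0.105],[0,0,-0.105],[0,0,-0.105],[0,0,-0.105],[0,0,-0.105],[0,0,-0.09]], travel=[[0,0,0],[0,0,0],[0,0,0],[0,0,0],[0,0,0],[0,0,0],[0,0,0],[0,0,0],[0,0,0],[0,0,0],[0,0,0],[0,0,0]], fingers=[1,1,1,1,1,1,1,1,1,1,1,1])

```text
t: 3.2
eef_pos: [221.1, -503.6, 252.6]
tcp_rot: [[-0.976, 0.216, 0.0], [0.216, 0.976, -0.0], [-0.0, -0.0, -1.0]]
force: [-0.3, 0.2, 0.2]
width: 85.4
finger_force: 0.0
```

```bash
cat >> h.py <<'E'
def goal(x,y,z,yaw,n=None):
    """tool-frame remaining: turn about tool z (rad) first, then travel with the turned axes; yaw=tool x direction deg"""
    s=robot.state(); R=s['tcp_rot']; p=s['eef_pos']
    cy=np.degrees(np.arctan2(R[1,0],R[0,0])); d=(yaw-cy+180)%360-180; a=np.radians(yaw)
    D=np.array([x,y,z])-p
    t=[D[0]*np.cos(a)+D[1]*np.sin(a),D[0]*np.sin(a)-D[1]*np.cos(a),-D[2]]
    print('t',round(s['t'],2),'pos',p.round(1),'yaw',round(cy,2),'tilt',(R[:2,2]*1000).round(1),'w',round(s['width'],1),'F',s['force'].round(1),'q6',round(float(s['joint_pos'][5])))
    print('rotz',round(-np.radians(d),4),'travel',np.round(t,1))
E
python3 -c "
from h import *
print(robot.grab_frame('wrist')['tool_from_camera'])
goal(465,271,260,167)"
```

```text
[[-3.07545656e-04  9.65500652e-01  2.60400452e-01  6.58718638e+01]
 [ 9.99999680e-01  4.89227514e-04 -6.32886483e-04 -3.29882525e-01]
 [-7.38447378e-04  2.60400174e-01 -9.65500494e-01 -1.82166692e+02]
 [ 0.00000000e+00  0.00000000e+00  0.00000000e+00  1.00000000e+00]]
t 3.25 pos [ 221.1 -503.6  252.6] yaw 167.86 tilt [-0.  0.] w 85.3 F [0.3 0.3 0.8] q6 -63
rotz 0.015 travel [-63.4 809.6  -7.4]
```

apply_moves(rotation=[[0,0,0.015],[0,0,0],[0,0,0],[0,0,0],[0,0,0],[0,0,0],[0,0,0],[0,0,0],[0,0,0],[0,0,0],[0,0,0],[0,0,0]], travel=[[-2.6,33.7,0],[-2.6,33.7,0],[-2.6,33.7,0],[-2.6,33.7,0],[-2.6,33.7,0],[-2.6,33.7,0],[-2.6,33.7,0],[-2.6,33.7,0],[-2.6,33.7,0],[-2.6,33.7,0],[-2.6,33.7,0],[-2.6,33.7,0]], fingers=[1,1,1,1,1,1,1,1,1,1,1,1])

```text
t: 4.25
eef_pos: [346.3, -116.2, 252.8]
tcp_rot: [[-0.971, 0.238, 0.001], [0.238, 0.971, -0.0], [-0.001, -0.0, -1.0]]
force: [0.8, -0.3, 0.6]
width: 85.2
finger_force: 0.0
```

apply_moves(rotation=[[0,0,0],[0,0,0],[0,0,0],[0,0,0],[0,0,0],[0,0,0],[0,0,0],[0,0,0],[0,0,0],[0,0,0],[0,0,0],[0,0,0]], travel=[[-2.6,33.7,0],[-2.6,33.7,0],[-2.6,33.7,0],[-2.6,33.7,0],[-2.6,33.7,0],[-2.6,33.7,0],[-2.6,33.7,0],[-2.6,33.7,0],[-2.6,33.7,0],[-2.6,33.7,0],[-2.6,33.7,0],[-2.6,33.7,0]], fingers=[1,1,1,1,1,1,1,1,1,1,1,1])

```text
t: 5.25
eef_pos: [472.0, 269.8, 252.6]
tcp_rot: [[-0.971, 0.238, 0.0], [0.238, 0.971, 0.0], [-0.0, 0.0, -1.0]]
force: [0.2, -0.0, 0.3]
width: 85.5
finger_force: 0.0
```

```bash
python3 - <<'E'
from h import *
f=cam('wrist'); cv2.imwrite('pics/w1.png',f['color'][:,:,::-1])
c=proj(f,[[465,271,55]])[0]; print(c)
m=mask(f,'orange',c,200); t=fit([(f,m)],(465,271,np.radians(-13)),88,56,45,59); print(t)
for L,W in((112,80),):
  print(fit([(f,mask(f,'blue',c,260))],(469,269,np.radians(-10)),L,W,0,10,box(t[0],t[1],np.radians(t[2]),94,60,4,62)))
goal(t[0],t[1],250,t[2]+180)
E
```

```text
[283.35932109 174.49128829]
(np.float64(467.7), np.float64(275.2), np.float64(-12.5), np.float64(0.253))
(np.float64(468.6), np.float64(273.2), np.float64(-10.4), np.float64(0.617))
t 5.3 pos [473.4 273.9 251.5] yaw 166.34 tilt [-0.4  1.9] w 85.2 F [-3.7  0.4 -2.6] q6 35
rotz -0.0202 travel [ 5.9 -0.   1.5]
```

View pics/w1.png

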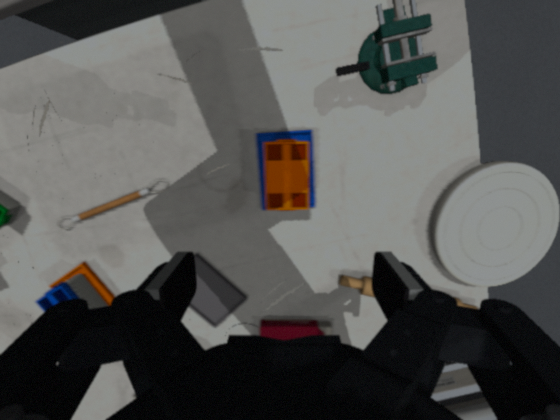

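The orange lid sits at (287,172) on the blue tray (rows 130 to 210), close to the prediction. I'll go lower and refine.

apply_moves(rotation=[[0,0,0],[0,0,0],[0,0,0],[0,0,0],[0,0,0],[0,0,0]], travel=[[2,0,25],[2,0,25],[2,0,25],[0,0,25],[0,0,0],[0,0,0]], fingers=[1,1,1,1,1,1])

```text
t: 5.8
eef_pos: [465.5, 269.1, 152.3]
tcp_rot: [[-0.972, 0.237, -0.002], [0.237, 0.972, -0.001], [0.002, -0.001, -1.0]]
force: [0.8, 1.0, 0.6]
width: 85.7
finger_force: 0.0
```

```bash
cat >> h.py <<'E'
def closed(m,k=15): return cv2.morphologyEx(m,cv2.MORPH_CLOSE,np.ones((k,k),np.uint8))
def look(tc,trc,x,y,yaw,z=4,name=None,r=150):
    f=cam('wrist'); t=tr=None
    if name: cv2.imwrite(f'pics/{name}.png',f['color'][:,:,::-1])
    if tc:
        c=proj(f,[[x,y,z+50]])[0]; m=closed(mask(f,tc,c,r,90,35))
        t=fit([(f,m)],(x,y,np.radians(yaw)),88,56,z+41,z+55); print('tub',tc,[float(v) for v in t])
    if trc:
        c=proj(f,[[x,y,5]])[0]; occ=None if t is None else box(t[0],t[1],np.radians(t[2]),95,62,4,63)
        m=mask(f,trc,c,r+40,90,25); m=m if tc else closed(m,9)
        tr=fit([(f,m)],(x,y,np.radians(yaw)),112,80,0,10,occ); print('tray',trc,[float(v) for v in tr])
    return f,t,tr
E
python3 - <<'E'
from h import *
f,t,tr=look('orange','blue',467.7,275,-12.5,name='w2')
goal(t[0],t[1],30,t[2]+180)
E
```

```text
tub orange [467.0, 272.3, -13.6, 0.074]
tray blue [468.0, 271.8, -10.2, 0.208]
t 5.85 pos [466.3 269.4 153.6] yaw 166.31 tilt [0.4 0.2] w 85.0 F [ 0.7  0.5 -0.3] q6 35
rotz -0.0015 travel [  0.    3.  123.6]
```

View pics/w2.png

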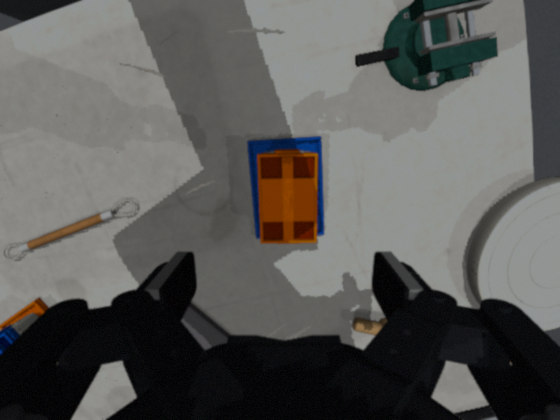

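The lid is at (287,198) and the fit is tight, so I descend and grip.

apply_moves(rotation=[[0,0,-0.002],[0,0,0],[0,0,0],[0,0,0],[0,0,0],[0,0,0],[0,0,0],[0,0,0],[0,0,0],[0,0,0],[0,0,0],[0,0,0]], travel=[[0,1.5,20],[0,1.5,20],[0,0,20],[0,0,20],[0,0,20],[0,0,15],[0,0,10.5],[0,0,0],[0,0,0],[0,0,0],[0,0,0],[0,0,0]], fingers=[1,1,1,1,1,1,1,1,0,-1,-1,-1], grip_force=40)

```text
t: 6.85
eef_pos: [467.4, 272.5, 28.2]
tcp_rot: [[-0.972, 0.234, 0.002], [0.234, 0.972, 0.001], [-0.002, 0.001, -1.0]]
force: [-0.5, -0.0, -0.1]
width: 38.8
finger_force: 0.0
```

apply_moves(rotation=[[0,0,0],[0,0,0],[0,0,0],[0,0,0],[0,0,0],[0,0,0]], travel=[[0,0,0],[0,0,0],[0,0,0],[0,0,0],[0,0,0],[0,0,0]], fingers=[-1,-1,-1,-1,-1,-1])

```text
t: 7.35
eef_pos: [466.7, 272.2, 27.1]
tcp_rot: [[-0.972, 0.234, -0.0], [0.234, 0.972, -0.0], [0.0, -0.0, -1.0]]
force: [0.6, 0.7, 0.3]
width: 0.0
finger_force: 0.0
```

```bash
python3 - <<'E'
from h import *
a=cam('wrist')['color']; b=cam('side'); cv2.imwrite('pics/c1.png',np.hstack([a[:,140:440],cv2.resize(b['color'][230:400,220:440],(440,420))])[:,:,::-1])
s=robot.state(); print(s['width'],s['eef_pos'],s['finger_force'],s['force'])
E
```

```text
0.05405954872943167 [466.68001484 272.24373655  27.05367634] 0.0 [ 0.26798967  0.71163133 -0.40528444]
```

View pics/c1.png

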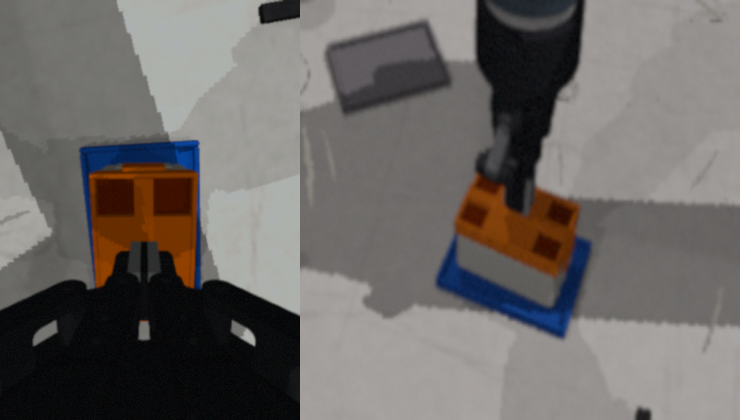

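The fingers shut above the lid: in the side crop the tip is at about (520,205) and the lid is undisturbed. I'll check where the tip really is.

```bash
python3 - <<'E'
from h import *
w=cam('wrist'); sd=cam('side'); sc=cam('scene'); p=robot.state()['eef_pos']
for z in(27,40,60,70): q=[[p[0],p[1],z]]; print(z,'wrist',proj(w,q)[0].round(),'side',proj(sd,q)[0].round(),'scene',proj(sc,q)[0].round())
cv2.imwrite('pics/c2.png',np.hstack([cv2.resize(sd['color'][280:370,280:380],(400,360)),cv2.resize(sc['color'][240:330,180:280],(400,360))])[:,:,::-1])
for f,n in((sc,'scene'),(sd,'side')):
  m=mask(f,'orange',(229,284) if n=='scene' else (330,318),38); print(n,np.argwhere(m).min(0),np.argwhere(m).max(0), proj(f,box(467,272.3,np.radians(-13.6),88,56,45,59)).min(0),proj(f,box(467,272.3,np.radians(-13.6),88,56,45,59)).max(0))
E
```

```text
27 wrist [284. 232.] side [328. 328.] scene [229. 292.]
40 wrist [284. 239.] side [329. 323.] scene [228. 287.]
60 wrist [284. 253.] side [329. 315.] scene [228. 279.]
70 wrist [284. 261.] side [329. 311.] scene [227. 274.]
scene [268 206] [303 250] [205.0658037  262.61383566] [251.37540233 302.87584847]
side [300 297] [341 359] [296.69855432 295.08267121] [360.65384287 343.33928477]
```

View pics/c2.png

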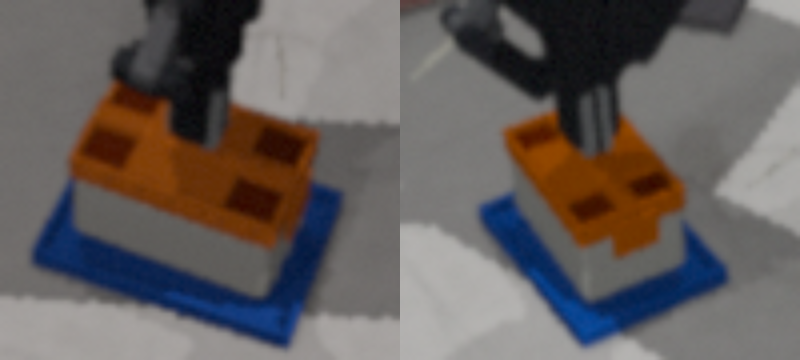

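apply_moves(rotation=[[0,0,0],[0,0,0],[0,0,0],[0,0,0],[0,0,0],[0,0,0]], travel=[[0,0,-10],[0,0,-10],[0,0,-20],[0,0,-20],[0,0,0],[0,0,0]], fingers=[-1,-1,-1,-1,-1,-1])

```text
t: 8.1
eef_pos: [467.7, 272.6, 89.0]
tcp_rot: [[-0.972, 0.234, 0.003], [0.234, 0.972, 0.001], [-0.003, 0.002, -1.0]]
force: [-0.2, 0.2, -0.2]
width: 0.0
finger_force: 0.0
```

```bash
python3 - <<'E'
from h import *
w=cam('wrist'); sd=cam('side'); s=robot.state(); p=s['eef_pos']; print(s['eef_pos'],s['force'],s['width'])
for z in(p[2],p[2]+15,p[2]+32): q=[[p[0],p[1],z]]; print(z,'wrist',proj(w,q)[0].round(),'side',proj(sd,q)[0].round())
cv2.imwrite('pics/c3.png',np.hstack([cv2.resize(w['color'][150:350,180:380],(400,400)),cv2.resize(sd['color'][270:370,280:380],(400,400))])[:,:,::-1])
E
```

```text
[466.54129488 272.20407311  87.15130051] [-0.05663939  0.19845501 -0.50926486] 0.4683210410927416
87.15130051353495 wrist [283. 230.] side [330. 304.]
102.15130051353495 wrist [283. 238.] side [331. 297.]
119.15130051353495 wrist [283. 249.] side [331. 289.]
```

View pics/c3.png

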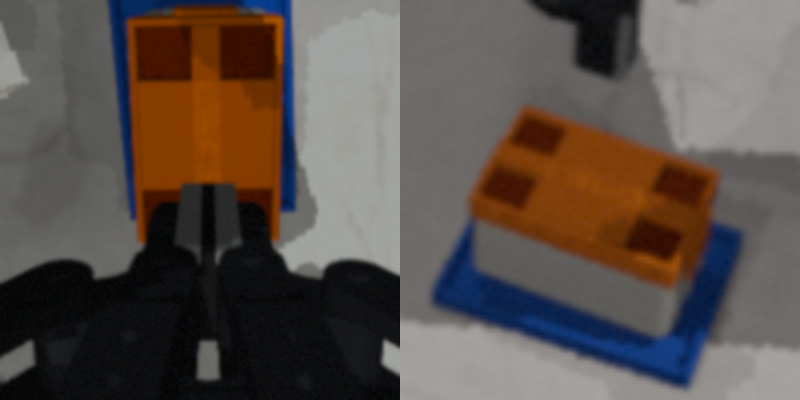

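```bash
python3 - <<'E'
from h import *
w=cam('wrist'); T=np.eye(4); T=w['tool_from_camera']; w['W']=np.array(T)
for x in(0,8,11):
  for z in(0,-13,-20,-26,-32,-38): print(x,z,proj(w,[[x,0,z]])[0].round(1),proj(w,[[x,11,z]])[0].round(1))
E
```

```text
0 0 [284. 232.] [300.9 232. ]
0 -13 [284.  239.3] [302.1 239.3]
0 -20 [284.1 243.6] [302.8 243.6]
0 -26 [284.1 247.6] [303.5 247.6]
0 -32 [284.1 251.9] [304.2 251.9]
0 -38 [284.1 256.5] [305.  256.5]
8 0 [284.  220.3] [301.1 220.3]
8 -13 [284.  226.8] [302.3 226.8]
8 -20 [284.1 230.8] [303.1 230.7]
8 -26 [284.1 234.4] [303.7 234.4]
8 -32 [284.1 238.2] [304.5 238.2]
8 -38 [284.1 242.4] [305.3 242.4]
11 0 [284.  215.8] [301.2 215.8]
11 -13 [284.  222.1] [302.4 222.1]
11 -20 [284.1 225.8] [303.2 225.8]
11 -26 [284.1 229.3] [303.8 229.3]
11 -32 [284.1 233. ] [304.6 233. ]
11 -38 [284.1 237. ] [305.4 237. ]
```

```bash
python3 - <<'E'
from h import *
f=cam('wrist'); f=dict(f); f['color']=cv2.imread('pics/w2.png')[:,:,::-1].copy()
a=np.radians(166.31); R=np.array([[np.cos(a),np.sin(a),0],[np.sin(a),-np.cos(a),0],[0,0,-1]])
T=np.eye(4); T[:3,:3]=R; T[:3,3]=[466.3,269.4,153.6]; f['W']=T@f['tool_from_camera']
m=closed(mask(f,'orange',(287,198),100,90,35)); mb=mask(f,'blue',(287,190),100,90,25)
for dz in(-60,-45,-30,-15,0,15): 
  t=fit([(f,m)],(467,272,np.radians(-13)),88,56,45+dz,59+dz)
  print(dz,t, fit([(f,mb)],(467,272,np.radians(-10)),112,80,0+dz,10+dz,box(t[0],t[1],np.radians(t[2]),95,62,4+dz,63+dz)))
E
```

```text
-60 (np.float64(475.1), np.float64(273.7), np.float64(-13.7), np.float64(0.29)) (np.float64(472.4), np.float64(278.2), np.float64(-10.0), np.float64(0.519))
-45 (np.float64(473.8), np.float64(273.5), np.float64(-13.7), np.float64(0.229)) (np.float64(470.0), np.float64(267.4), np.float64(-10.4), np.float64(0.463))
-30 (np.float64(472.4), np.float64(272.6), np.float64(-13.7), np.float64(0.159)) (np.float64(469.8), np.float64(269.5), np.float64(-10.1), np.float64(0.305))
-15 (np.float64(471.9), np.float64(271.9), np.float64(-13.7), np.float64(0.079)) (np.float64(469.8), np.float64(272.1), np.float64(-9.8), np.float64(0.145))
0 (np.float64(468.6), np.float64(272.7), np.float64(-13.0), np.float64(0.04)) (np.float64(469.1), np.float64(272.2), np.float64(-10.2), np.float64(0.18))
15 (np.float64(465.6), np.float64(273.6), np.float64(-11.9), np.float64(0.131)) (np.float64(468.8), np.float64(272.7), np.float64(-10.2), np.float64(0.838))
```

apply_moves(rotation=[[0,0,0],[0,0,0],[0,0,0],[0,0,0],[0,0,0],[0,0,0],[0,0,0],[0,0,0]], travel=[[0,0,-10],[0,0,-10],[0,0,0],[0,0,0],[0,0,0],[0,0,0],[0,0,0],[0,0,0]], fingers=[1,1,1,1,1,1,1,1])

```text
t: 8.97
eef_pos: [466.6, 272.2, 106.8]
tcp_rot: [[-0.972, 0.234, -0.0], [0.234, 0.972, -0.0], [0.0, -0.0, -1.0]]
force: [-0.1, -0.1, 0.3]
width: 85.3
finger_force: 0.0
```

apply_moves(rotation=[[0,0,0],[0,0,0],[0,0,0],[0,0,0],[0,0,0],[0,0,0],[0,0,0],[0,0,0],[0,0,0],[0,0,0],[0,0,0]], travel=[[0,0,20],[0,0,20],[0,0,20],[0,0,15],[0,0,10],[0,0,10],[0,0,10],[0,0,5],[0,0,5],[0,0,0],[0,0,0]], fingers=[1,1,1,1,1,1,1,1,1,1,1])

```text
t: 9.88
eef_pos: [466.8, 272.3, -7.8]
tcp_rot: [[-0.972, 0.234, 0.0], [0.234, 0.972, 0.0], [-0.0, 0.0, -1.0]]
force: [1.1, -0.8, 0.0]
width: 85.6
finger_force: 0.0
```

```bash
python3 - <<'E'
from h import *
sd=cam('side'); sc=cam('scene'); s=robot.state(); print(s['eef_pos'],s['force'],s['width'])
cv2.imwrite('pics/c4.png',np.hstack([cv2.resize(sd['color'][270:370,280:380],(400,400)),cv2.resize(sc['color'][240:340,180:280],(400,400))])[:,:,::-1])
E
```

```text
[467.10129787 272.40736591  -7.37844216] [0.37390696 0.56470358 0.57227132] 85.57314902894817
```

View pics/c4.png

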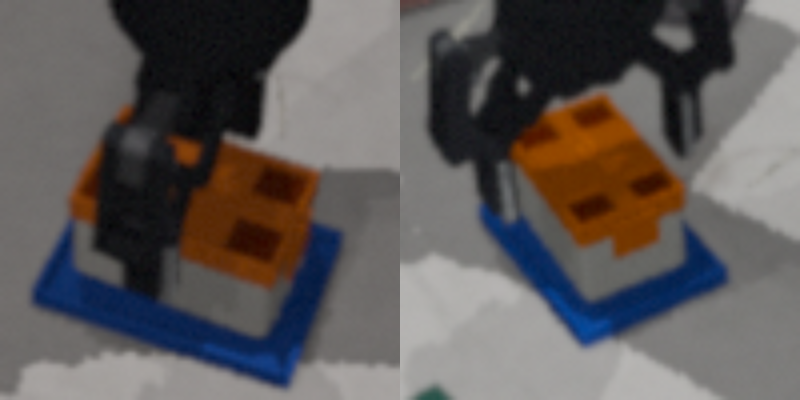

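apply_moves(rotation=[[0,0,0],[0,0,0],[0,0,0],[0,0,0],[0,0,0],[0,0,0],[0,0,0],[0,0,0]], travel=[[0,0,0],[0,0,0],[0,0,0],[0,0,0],[0,0,0],[0,0,0],[0,0,0],[0,0,0]], fingers=[0.5,0.2,-1,-1,-1,-1,-1,-1], grip_force=40)

```text
t: 10.65
eef_pos: [467.0, 272.4, -7.3]
tcp_rot: [[-0.972, 0.234, 0.001], [0.234, 0.972, 0.0], [-0.001, 0.001, -1.0]]
force: [-1.4, 0.1, 5.8]
width: 55.3
finger_force: 42.2
```

```bash
python3 - <<'E'
from h import *
sd=cam('side'); sc=cam('scene'); s=robot.state(); print(s['eef_pos'],s['force'],s['width'],s['finger_force'])
for z in(10,20,30,40,50): print(z,proj(sd,[[477,313,z]])[0].round(),proj(sc,[[477,313,z],[457,232,z]]).round().tolist())
cv2.imwrite('pics/c5.png',np.hstack([cv2.resize(sd['color'][270:370,280:380],(400,400)),cv2.resize(sc['color'][240:340,180:280],(400,400))])[:,:,::-1])
goal(628.8,96.4,-7+80,210.4)
E
```

```text
[466.95344458 272.41159792  -7.3430912 ] [-1.19270866  0.40271339  5.51361825] 55.29310917166424 42.18323349952698
10 [317. 353.] [[210.0, 306.0], [248.0, 291.0]]
20 [317. 350.] [[209.0, 302.0], [248.0, 288.0]]
30 [318. 346.] [[209.0, 298.0], [248.0, 284.0]]
40 [318. 342.] [[208.0, 294.0], [248.0, 280.0]]
50 [318. 338.] [[208.0, 290.0], [247.0, 276.0]]
t 10.75 pos [467.  272.4  -7.3] yaw 166.49 tilt [0.8 0.4] w 55.3 F [-1.2  0.4  5.5] q6 35
rotz -0.7663 travel [ -50.5 -233.7  -80.3]
```

apply_moves(rotation=[[0,0,0],[0,0,0],[0,0,0],[0,0,0],[0,0,-0.096],[0,0,-0.096],[0,0,-0.096],[0,0,-0.096],[0,0,-0.096],[0,0,-0.096],[0,0,-0.096],[0,0,-0.096]], travel=[[0,0,-10],[0,0,-25],[0,0,-25],[0,0,-20],[0,0,0],[0,0,0],[0,0,0],[0,0,0],[0,0,0],[0,0,0],[0,0,0],[0,0,0]], fingers=[-1,-1,-1,-1,-1,-1,-1,-1,-1,-1,-1,-1])

```text
t: 11.75
eef_pos: [466.6, 272.2, 72.6]
tcp_rot: [[-0.859, -0.511, -0.0], [-0.511, 0.859, -0.0], [0.0, -0.0, -1.0]]
force: [0.3, 0.6, -1.8]
width: 55.4
finger_force: 43.0
```

apply_moves(rotation=[[0,0,0],[0,0,0],[0,0,0],[0,0,0],[0,0,0],[0,0,0],[0,0,0],[0,0,0],[0,0,0],[0,0,0],[0,0,0],[0,0,0]], travel=[[-3,-13,0],[-5,-24,0],[-6,-28,0],[-6,-28,0],[-6,-28,0],[-6,-28,0],[-6,-28,0],[-6,-26,0],[-4,-20,0],[-2.5,-10.5,0],[0,0,0],[0,0,0]], fingers=[-1,-1,-1,-1,-1,-1,-1,-1,-1,-1,-1,-1])

```text
t: 12.75
eef_pos: [628.5, 96.2, 71.9]
tcp_rot: [[-0.863, -0.506, -0.001], [-0.506, 0.863, 0.0], [0.001, 0.001, -1.0]]
force: [-1.0, -0.0, -1.8]
width: 55.4
finger_force: 43.1
```

```bash
python3 - <<'E'
from h import *
w=cam('wrist'); sc=cam('scene'); sd=cam('side')
goal(629,96.8,-7+3,210.4)
d=robot.silhouettes('tray_grey',w); print([(x['score'],x['at'],x['pixels'].sum()) for x in d])
cv2.imwrite('pics/c6.png',np.hstack([w['color'][:,60:500],cv2.resize(sd['color'][170:310,200:320],(360,420))])[:,:,::-1])
E
```

```text
t 12.9 pos [628.   97.5  72.3] yaw -149.48 tilt [-0.3  0.2] w 55.5 F [-1.  -0.3 -1.3] q6 -29
rotz 0.0022 travel [-0.5 -1.2 76.3]
[(0.79, [156.0, 285.1], np.int64(2865)), (0.31, [163.7, 530.3], np.int64(6811))]
```

View pics/c6.png

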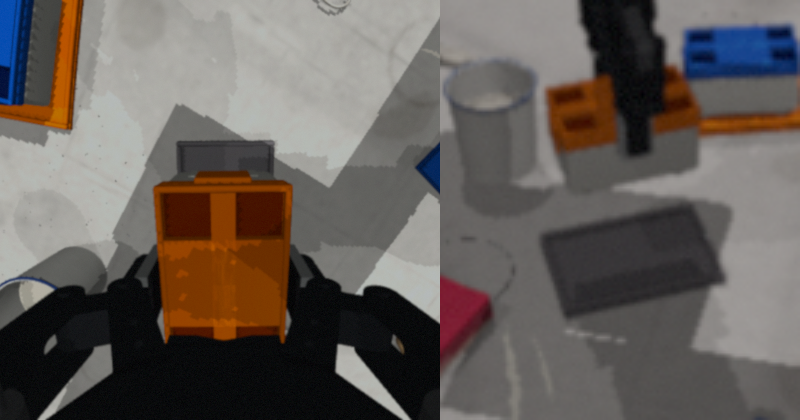

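Tub and grey tray are aligned (centres at column 285 and 283 of the full wrist view), so I lower and release.

apply_moves(rotation=[[0,0,0],[0,0,0],[0,0,0],[0,0,0],[0,0,0],[0,0,0],[0,0,0],[0,0,0],[0,0,0],[0,0,0],[0,0,0],[0,0,0]], travel=[[-0.5,-1,20],[0,0,20],[0,0,15],[0,0,10],[0,0,7],[0,0,4],[0,0,2],[0,0,1.5],[0,0,0],[0,0,0],[0,0,0],[0,0,0]], fingers=[-1,-1,-1,-1,-1,-1,-1,-1,-1,-0.3,0.6,1])

```text
t: 13.95
eef_pos: [630.0, 96.0, -6.8]
tcp_rot: [[-0.862, -0.507, 0.001], [-0.507, 0.862, 0.0], [-0.001, -0.001, -1.0]]
force: [-0.2, 0.0, 0.3]
width: 77.3
finger_force: 0.0
```

apply_moves(rotation=[[0,0,0],[0,0,0],[0,0,0],[0,0,0],[0,0,0.04],[0,0,0.06],[0,0,0.06],[0,0,0.06],[0,0,0],[0,0,0]], travel=[[0,0,0],[0,0,0],[0,0,-20],[0,0,-30],[0,0,-30],[0,0,-30],[0,0,-30],[0,0,-20],[0,0,0],[0,0,0]], fingers=[1,1,1,1,1,1,1,1,1,1])

```text
t: 14.78
eef_pos: [630.2, 96.1, 153.8]
tcp_rot: [[-0.951, -0.308, 0.003], [-0.308, 0.951, 0.0], [-0.003, -0.001, -1.0]]
force: [0.7, 0.4, -0.1]
width: 85.1
finger_force: 0.0
```

```bash
python3 - <<'E'
from h import *
f,t,_=look('orange',None,629,97,30.4,name='x')
d=robot.silhouettes('tray_grey',f)
if d: print('grey',d[0]['score'],fit([(f,d[0]['pixels'])],(629,97,np.radians(30)),112,80,0,10,box(t[0],t[1],np.radians(t[2]),93,60,4,62)))
goal(597,-106,153,197)
E
```

```text
tub orange [629.4, 95.9, 31.7, 0.099]
grey 0.91 (np.float64(628.7), np.float64(97.2), np.float64(31.0), np.float64(0.072))
t 14.88 pos [629.1  96.  151.5] yaw -162.06 tilt [-1.4 -0.1] w 85.6 F [ 0.2  0.  -1. ] q6 -17
rotz 0.0165 travel [  89.8 -183.8   -1.5]
```

Orange sits within about 1 mm of the grey tray's centre. Next is blue.

apply_moves(rotation=[[0,0,0.0165],[0,0,0],[0,0,0],[0,0,0],[0,0,0],[0,0,0],[0,0,0],[0,0,0],[0,0,0],[0,0,0]], travel=[[8,-15,0],[14,-28,0],[15,-31,0],[15,-31,0],[15,-31,0],[14,-28,0],[9,-20,0],[0,0,0],[0,0,0],[0,0,0]], fingers=[1,1,1,1,1,1,1,1,1,1])

```text
t: 15.72
eef_pos: [597.1, -105.7, 151.6]
tcp_rot: [[-0.957, -0.292, -0.002], [-0.292, 0.957, 0.001], [0.001, 0.001, -1.0]]
force: [0.0, 0.3, -0.2]
width: 85.7
finger_force: 0.0
```

```bash
python3 - <<'E'
from h import *
f,t,tr=look('blue','orange',596,-106,17,name='w3',r=110)
goal(t[0],t[1],-7.3,t[2]+180)
E
```

```text
tub blue [592.5, -102.5, 16.9, 0.052]
tray orange [597.4, -102.5, 18.8, 0.337]
t 15.77 pos [ 597.2 -105.3  151.8] yaw -163.0 tilt [-1.2  0.7] w 85.1 F [-0.6  0.1  0.7] q6 -35
rotz 0.0017 travel [  3.7   4.1 159.1]
```

View pics/w3.png

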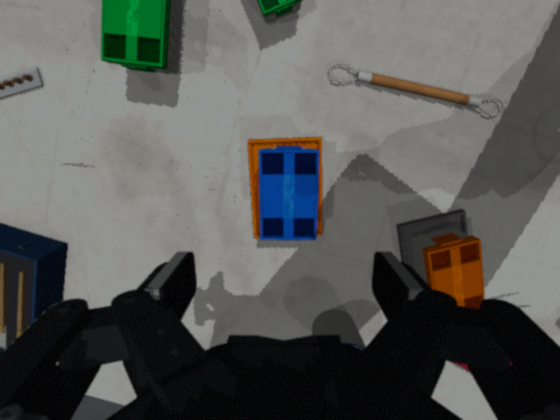

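Blue lid is at (289,194) in the orange tray. I grip it.

apply_moves(rotation=[[0,0,0.002],[0,0,0],[0,0,0],[0,0,0],[0,0,0],[0,0,0],[0,0,0],[0,0,0],[0,0,0],[0,0,0],[0,0,0],[0,0,0]], travel=[[2,2,20],[2,2,25],[0,0,30],[0,0,30],[0,0,20],[0,0,15],[0,0,12],[0,0,7],[0,0,0],[0,0,0],[0,0,0],[0,0,0]], fingers=[1,1,1,1,1,1,1,1,1,0.4,0.1,-1])

```text
t: 16.77
eef_pos: [593.2, -103.4, -5.2]
tcp_rot: [[-0.957, -0.29, 0.002], [-0.29, 0.957, -0.0], [-0.002, -0.001, -1.0]]
force: [-1.4, 0.7, 2.6]
width: 55.1
finger_force: 41.7
```

apply_moves(rotation=[[0,0,0],[0,0,0],[0,0,0],[0,0,0],[0,0,0],[0,0,0]], travel=[[0,0,0],[0,0,0],[0,0,0],[0,0,0],[0,0,0],[0,0,0]], fingers=[-1,-1,-1,-1,-1,-1])

```text
t: 17.27
eef_pos: [593.1, -103.5, -5.3]
tcp_rot: [[-0.957, -0.29, 0.002], [-0.29, 0.957, 0.0], [-0.002, -0.001, -1.0]]
force: [-0.7, 3.1, 6.3]
width: 55.3
finger_force: 42.6
```

```bash
python3 -c "
from h import *
goal(469,272,73,169.8)"
```

```text
t 17.27 pos [ 593.1 -103.5   -5.3] yaw -163.16 tilt [2. 0.] w 55.3 F [-0.7  3.1  6.3] q6 -35
rotz 0.4719 travel [188.6 347.5 -78.3]
```

apply_moves(rotation=[[0,0,0],[0,0,0],[0,0,0.094],[0,0,0.095],[0,0,0.094],[0,0,0.095],[0,0,0.094],[0,0,0],[0,0,0],[0,0,0],[0,0,0],[0,0,0]], travel=[[0,0,-10],[0,0,-20],[0,0,-20],[0,0,-20],[0,0,-10],[0,0,-5],[0,0,0],[5,10,0],[10,18,0],[14,26,0],[14,26,0],[14,26,0]], fingers=[-1,-1,-1,-1,-1,-1,-1,-1,-1,-1,-1,-1])

```text
t: 18.27
eef_pos: [553.9, 12.3, 78.6]
tcp_rot: [[-0.985, 0.175, -0.001], [0.175, 0.985, 0.0], [0.001, -0.0, -1.0]]
force: [-0.3, 1.1, -1.1]
width: 55.1
finger_force: 43.5
```

apply_moves(rotation=[[0,0,0],[0,0,0],[0,0,0],[0,0,0],[0,0,0],[0,0,0],[0,0,0],[0,0,0],[0,0,0],[0,0,0],[0,0,0],[0,0,0]], travel=[[14,26,0],[14,26,0],[14,26,0],[14,26,0],[14,26,0],[14,26,0],[14,26,0],[14,26,0],[12,21,0],[8,12.5,0],[0,0,0],[0,0,0]], fingers=[-1,-1,-1,-1,-1,-1,-1,-1,-1,-1,-1,-1])

```text
t: 19.27
eef_pos: [467.1, 272.6, 78.6]
tcp_rot: [[-0.985, 0.173, -0.0], [0.173, 0.985, -0.0], [0.0, -0.0, -1.0]]
force: [0.4, 0.7, -2.6]
width: 55.3
finger_force: 43.5
```

```bash
cat >> h.py <<'E'
def traypic(f,col,x,y,yaw,r=170,occ=None):
    c=proj(f,[[x,y,5]])[0]; m=mask(f,col,c,r,90,25)
    return [float(v) for v in fit([(f,m)],(x,y,np.radians(yaw)),112,80,0,10,occ)]
E
python3 - <<'E'
from h import *
w=cam('wrist'); sc=cam('scene'); sd=cam('side')
goal(469,272,-5,169.8)
cv2.imwrite('pics/c7.png',np.hstack([w['color'][:,60:500],cv2.resize(sd['color'][250:390,270:390],(360,420))])[:,:,::-1])
E
```

```text
t 19.42 pos [468.2 271.3  78.6] yaw 169.79 tilt [-0.1 -0.3] w 55.5 F [ 0.9  0.3 -1.6] q6 31
rotz -0.0001 travel [-0.7  0.9 83.6]
```

View pics/c7.png

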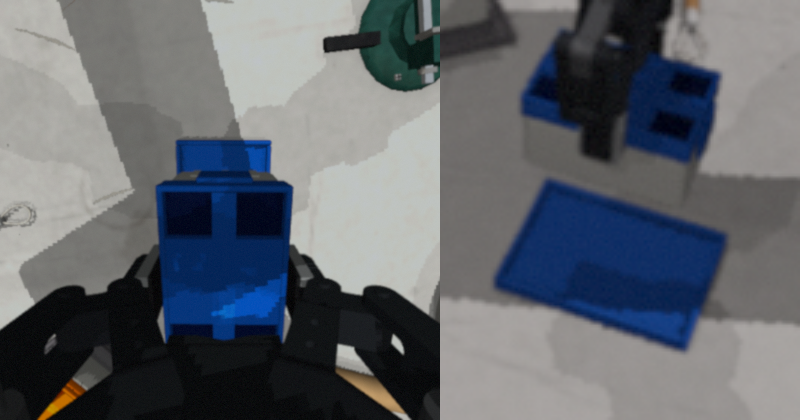

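The blue tub lines up with its tray (tray edge at row 141, columns 177 to 270, same as the previous placing). I lower it.

apply_moves(rotation=[[0,0,0],[0,0,0],[0,0,0],[0,0,0],[0,0,0],[0,0,0],[0,0,0],[0,0,0],[0,0,0],[0,0,0],[0,0,0],[0,0,0]], travel=[[-0.5,0.5,20],[0,0,22],[0,0,16],[0,0,12],[0,0,7],[0,0,4],[0,0,2],[0,0,1],[0,0,0],[0,0,0],[0,0,0],[0,0,0]], fingers=[-1,-1,-1,-1,-1,-1,-1,-1,-1,-0.3,0.6,1])

```text
t: 20.42
eef_pos: [469.1, 272.6, -4.8]
tcp_rot: [[-0.984, 0.177, 0.001], [0.177, 0.984, 0.0], [-0.001, 0.001, -1.0]]
force: [0.4, -0.2, -0.0]
width: 77.3
finger_force: 0.0
```

apply_moves(rotation=[[0,0,0],[0,0,0],[0,0,0],[0,0,0],[0,0,0],[0,0,0],[0,0,0],[0,0,0],[0,0,0],[0,0,0]], travel=[[0,0,0],[0,0,0],[0,0,-20],[0,0,-30],[0,0,-30],[0,0,-30],[0,0,-30],[0,0,-20],[0,0,0],[0,0,0]], fingers=[1,1,1,1,1,1,1,1,1,1])

```text
t: 21.25
eef_pos: [469.2, 272.6, 155.6]
tcp_rot: [[-0.984, 0.177, 0.002], [0.177, 0.984, 0.001], [-0.002, 0.001, -1.0]]
force: [0.1, 0.2, -1.1]
width: 85.8
finger_force: 0.0
```

```bash
python3 - <<'E'
from h import *
f,t,_=look('blue',None,469,272,-10.2,name='w4')
goal(629.4,95.9,153,211)
E
```

```text
tub blue [455.4, 276.3, -10.3, 0.307]
t 21.3 pos [468.5 272.3 154.3] yaw 169.79 tilt [0.1 0.1] w 85.4 F [-0.  -0.5  0.5] q6 32
rotz -0.7193 travel [ -47.  -234.1    1.3]
```

View pics/w4.png

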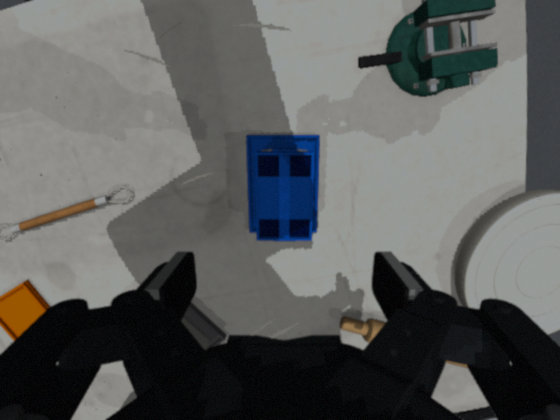

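Blue stands inside the blue tray, recesses centred at about (284,197). Next I fetch orange from the grey tray.

apply_moves(rotation=[[0,0,-0.1045],[0,0,-0.1045],[0,0,-0.1045],[0,0,-0.1045],[0,0,-0.1045],[0,0,-0.1045],[0,0,-0.1045],[0,0,0],[0,0,0],[0,0,0],[0,0,0],[0,0,0]], travel=[[0,0,0],[0,0,0],[0,0,0],[0,0,0],[0,0,0],[0,0,0],[0,0,0],[-3,-15,0],[-5,-27,0],[-6,-31,0],[-6,-31,0],[-6,-31,0]], fingers=[1,1,1,1,1,1,1,1,1,1,1,1])

```text
t: 22.3
eef_pos: [561.7, 170.1, 152.9]
tcp_rot: [[-0.851, -0.526, -0.003], [-0.526, 0.851, -0.0], [0.002, 0.001, -1.0]]
force: [0.1, -0.2, 1.0]
width: 85.2
finger_force: 0.0
```

apply_moves(rotation=[[0,0,0],[0,0,0],[0,0,0],[0,0,0],[0,0,0],[0,0,0],[0,0,0]], travel=[[-6,-31,0],[-6,-31,0],[-4,-24,0],[-2,-13.5,0],[0,0,0],[0,0,0],[0,0,0]], fingers=[1,1,1,1,1,1,1])

```text
t: 22.88
eef_pos: [628.3, 96.8, 154.0]
tcp_rot: [[-0.851, -0.526, -0.001], [-0.526, 0.851, 0.0], [0.001, 0.001, -1.0]]
force: [0.5, 0.5, -0.2]
width: 85.6
finger_force: 0.0
```

```bash
python3 - <<'E'
from h import *
f,t,_=look('orange',None,629.4,96,31.5)
goal(t[0],t[1],-7,t[2]+180)
E
```

```text
tub orange [629.6, 95.7, 31.5, 0.081]
t 22.93 pos [628.3  97.1 154.4] yaw -148.24 tilt [-0.8  0.2] w 85.7 F [0.6 0.4 0.2] q6 -31
rotz 0.0046 travel [ -0.3  -1.8 161.4]
```

apply_moves(rotation=[[0,0,0.0045],[0,0,0],[0,0,0],[0,0,0],[0,0,0],[0,0,0],[0,0,0],[0,0,0],[0,0,0],[0,0,0],[0,0,0],[0,0,0]], travel=[[0,-1,20],[0,-1,25],[0,0,30],[0,0,30],[0,0,20],[0,0,15],[0,0,13],[0,0,7],[0,0,0],[0,0,0],[0,0,0],[0,0,0]], fingers=[1,1,1,1,1,1,1,1,1,0.4,0.1,-1])

```text
t: 23.93
eef_pos: [631.0, 94.5, -4.0]
tcp_rot: [[-0.853, -0.522, 0.002], [-0.522, 0.853, 0.0], [-0.002, -0.001, -1.0]]
force: [-2.5, 0.2, 2.9]
width: 55.3
finger_force: 41.7
```

apply_moves(rotation=[[0,0,0],[0,0,0],[0,0,0],[0,0,0],[0,0,0],[0,0,0]], travel=[[0,0,0],[0,0,0],[0,0,0],[0,0,0],[0,0,0],[0,0,0]], fingers=[-1,-1,-1,-1,-1,-1])

```text
t: 24.43
eef_pos: [631.0, 94.5, -4.0]
tcp_rot: [[-0.853, -0.522, 0.002], [-0.522, 0.853, 0.0], [-0.002, -0.001, -1.0]]
force: [-1.0, 0.8, 6.6]
width: 55.0
finger_force: 42.5
```

```bash
python3 -c "
from h import *
sd=cam('side'); print('tray',traypic(sd,'orange',598,-106,18,r=40))
sc=cam('scene'); print('tray sc',traypic(sc,'orange',598,-106,18,r=40))
goal(597.5,-104.5,80,198.6)"
```

```text
tray [599.3, -104.7, 17.5, 0.215]
tray sc [599.7, -106.5, 18.7, 0.179]
t 24.53 pos [631.   94.5  -4. ] yaw -148.55 tilt [2.1 0.5] w 55.1 F [-2.3  2.   5.6] q6 -30
rotz 0.2243 travel [  95.2 -177.9  -84. ]
```

apply_moves(rotation=[[0,0,0],[0,0,0],[0,0,0.075],[0,0,0.075],[0,0,0.075],[0,0,0],[0,0,0],[0,0,0],[0,0,0],[0,0,0],[0,0,0],[0,0,0]], travel=[[0,0,-10],[0,0,-20],[0,0,-20],[0,0,-20],[0,0,-14],[7,-13,0],[11,-21,0],[13.5,-26,0],[13.5,-26,0],[13.5,-26,0],[13.5,-25,0],[11,-20,0]], fingers=[-1,-1,-1,-1,-1,-1,-1,-1,-1,-1,-1,-1])

```text
t: 25.53
eef_pos: [600.6, -83.6, 78.4]
tcp_rot: [[-0.948, -0.319, -0.001], [-0.319, 0.948, -0.0], [0.001, -0.0, -1.0]]
force: [0.3, 0.4, -0.2]
width: 55.2
finger_force: 43.1
```

apply_moves(rotation=[[0,0,0],[0,0,0],[0,0,0],[0,0,0],[0,0,0]], travel=[[8,-14,0],[4,-7,0],[0,0,0],[0,0,0],[0,0,0]], fingers=[-1,-1,-1,-1,-1])

```text
t: 25.95
eef_pos: [596.9, -104.0, 78.5]
tcp_rot: [[-0.948, -0.319, -0.0], [-0.319, 0.948, 0.0], [0.0, 0.0, -1.0]]
force: [-0.6, 0.6, -1.3]
width: 55.4
finger_force: 43.1
```

```bash
python3 - <<'E'
from h import *
w=cam('wrist'); sd=cam('side')
goal(598,-104.5,-4,198.6)
cv2.imwrite('pics/c8.png',np.hstack([w['color'][:,60:500],cv2.resize(sd['color'][120:260,240:360],(360,420))])[:,:,::-1])
E
```

```text
t 26.05 pos [ 597.  -103.7   78.6] yaw -161.37 tilt [-0.   0.2] w 55.2 F [-0.7  0.4 -1.9] q6 -36
rotz 0.0006 travel [-0.6 -1.1 82.6]
```

View pics/c8.png

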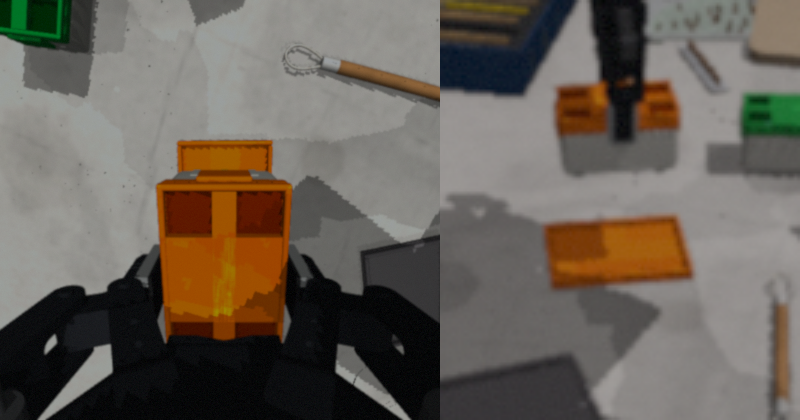

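Aligned (tray edge at row 142, columns 178 to 271). I lower and release.

apply_moves(rotation=[[0,0,0],[0,0,0],[0,0,0],[0,0,0],[0,0,0],[0,0,0],[0,0,0],[0,0,0],[0,0,0],[0,0,0],[0,0,0],[0,0,0]], travel=[[-0.5,0,20],[0,0,22],[0,0,15],[0,0,12],[0,0,7],[0,0,4],[0,0,2],[0,0,0.7],[0,0,0],[0,0,0],[0,0,0],[0,0,0]], fingers=[-1,-1,-1,-1,-1,-1,-1,-1,-1,-0.3,0.6,1])

```text
t: 27.05
eef_pos: [597.8, -104.8, -3.5]
tcp_rot: [[-0.948, -0.318, 0.001], [-0.318, 0.948, -0.0], [-0.001, -0.001, -1.0]]
force: [-0.2, -0.4, 0.3]
width: 77.1
finger_force: 0.0
```

apply_moves(rotation=[[0,0,0],[0,0,0],[0,0,0],[0,0,0],[0,0,0],[0,0,0],[0,0,0],[0,0,0],[0,0,0],[0,0,0]], travel=[[0,0,0],[0,0,0],[0,0,-20],[0,0,-30],[0,0,-30],[0,0,-30],[0,0,-30],[0,0,-20],[0,0,0],[0,0,0]], fingers=[1,1,1,1,1,1,1,1,1,1])

```text
t: 27.88
eef_pos: [597.9, -104.8, 157.0]
tcp_rot: [[-0.948, -0.318, 0.002], [-0.318, 0.948, -0.001], [-0.002, -0.001, -1.0]]
force: [0.1, 0.7, -1.2]
width: 85.3
finger_force: 0.0
```

```bash
python3 - <<'E'
from h import *
f=cam('wrist')
h=cv2.cvtColor(f['color'],cv2.COLOR_RGB2HSV)
sd=cam('side'); m2=mask(sd,'green',(357,159),30,90,40); m2[178:]=0; print(m2.sum(),fit([(sd,closed(m2,5))],(500,-240,np.radians(10)),88,56,41,55))
m2=((h[...,0]>45)&(h[...,0]<80)&(h[...,1]>90)&(h[...,2]>40)).astype(np.uint8)
n,l,st,ce=cv2.connectedComponentsWithStats(closed(m2,7)); print([(s.tolist(),c.round().tolist(),ray(f,c,50).round().tolist()) for s,c in zip(st[1:],ce[1:]) if s[4]>100])
m=mask(f,'orange',(287,192),110,90,35); k=np.argwhere(m); print('orange ext',k.min(0),k.max(0)); cv2.imwrite('pics/w5.png',f['color'][:,:,::-1])
E
```

```text
439 (np.float64(477.6), np.float64(-282.7), np.float64(5.9), np.float64(0.289))
[([108, 0, 68, 65, 3111], [142.0, 26.0], [491.0, -275.0, 50.0]), ([264, 0, 43, 15, 403], [281.0, 5.0], [437.0, -161.0, 50.0])]
orange ext [136 249] [240 322]
```

View pics/w5.png

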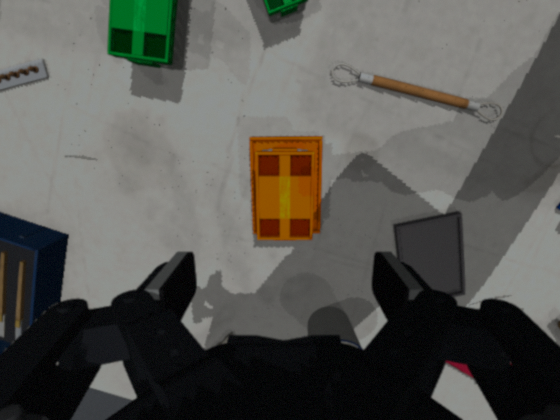

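Orange sits in the orange tray, recesses centred at about (285,196) between tray columns 249 and 322. Next is green.

```bash
python3 -c "
from h import *
goal(478,-282.5,153,186)"
```

```text
t 27.98 pos [ 596.9 -104.5  154.8] yaw -161.46 tilt [-1.4  0.4] w 85.7 F [ 0.2  0.3 -0.4] q6 -36
rotz 0.2189 travel [ 136.8 -164.6    1.8]
```

apply_moves(rotation=[[0,0,0.073],[0,0,0.073],[0,0,0.073],[0,0,0],[0,0,0],[0,0,0],[0,0,0],[0,0,0],[0,0,0],[0,0,0],[0,0,0],[0,0,0]], travel=[[0,0,0],[0,0,0],[0,0,0],[11,-14,0],[20,-24,0],[23,-28,0],[23,-28,0],[23,-28,0],[20,-24,0],[12,-14,0],[5,-5,0],[0,0,0]], fingers=[1,1,1,1,1,1,1,1,1,1,1,1])

```text
t: 28.98
eef_pos: [477.1, -283.8, 154.7]
tcp_rot: [[-0.995, -0.102, -0.002], [-0.102, 0.995, 0.001], [0.002, 0.001, -1.0]]
force: [-0.1, 0.3, -1.0]
width: 85.5
finger_force: 0.0
```

apply_moves(rotation=[[0,0,0],[0,0,0]], travel=[[0,0,0],[0,0,0]], fingers=[1,1])

```text
t: 29.15
eef_pos: [478.8, -282.0, 155.4]
tcp_rot: [[-0.994, -0.105, -0.001], [-0.105, 0.994, 0.001], [0.0, 0.001, -1.0]]
force: [1.0, 0.2, -1.7]
width: 85.2
finger_force: 0.0
```

```bash
python3 - <<'E'
from h import *
f=cam('wrist'); c=proj(f,[[478,-282,50]])[0]; print(c)
for r in(60,75,90):
  m=closed(mask(f,'green',c,r,90,35)); t=fit([(f,m)],(478,-282,np.radians(6)),88,56,41,55); print(r,m.sum(),[float(v) for v in t])
  print([float(v) for v in fit([(f,m)],(478,-282,np.radians(6)),88*.7,56*.7,28,39)])
goal(t[0],t[1],-10,t[2]+180)
E
```

```text
[283.76379166 195.17941623]
60 4811 [475.2, -277.4, 9.7, 0.122]
[485.9, -275.2, -8.7, 0.506]
75 4811 [475.2, -277.4, 9.7, 0.122]
[485.9, -275.2, -8.7, 0.506]
90 4811 [475.2, -277.4, 9.7, 0.122]
[485.9, -275.2, -8.7, 0.506]
t 29.2 pos [ 478.9 -281.9  155.5] yaw -173.92 tilt [-0.3  0.6] w 85.6 F [-0.6 -0.5  0.3] q6 -45
rotz -0.0632 travel [  2.9   5.1 165.5]
```

apply_moves(rotation=[[0,0,-0.063],[0,0,0],[0,0,0],[0,0,0],[0,0,0],[0,0,0],[0,0,0],[0,0,0],[0,0,0],[0,0,0],[0,0,0],[0,0,0]], travel=[[0,0,0],[1.5,2.5,25],[1.5,2.5,30],[0,0,30],[0,0,30],[0,0,20],[0,0,15],[0,0,10],[0,0,5.5],[0,0,0],[0,0,0],[0,0,0]], fingers=[1,1,1,1,1,1,1,1,1,1,0.4,0.1])

```text
t: 30.2
eef_pos: [475.3, -278.9, -8.6]
tcp_rot: [[-0.986, -0.167, 0.001], [-0.167, 0.986, -0.001], [-0.001, -0.001, -1.0]]
force: [0.6, -0.9, 0.1]
width: 64.0
finger_force: 0.0
```

apply_moves(rotation=[[0,0,0],[0,0,0],[0,0,0],[0,0,0],[0,0,0],[0,0,0],[0,0,0]], travel=[[0,0,0],[0,0,0],[0,0,0],[0,0,0],[0,0,0],[0,0,0],[0,0,0]], fingers=[-1,-1,-1,-1,-1,-1,-1])

```text
t: 30.78
eef_pos: [475.2, -278.9, -8.4]
tcp_rot: [[-0.986, -0.167, 0.002], [-0.167, 0.986, -0.001], [-0.002, -0.001, -1.0]]
force: [-0.1, 1.9, 6.3]
width: 55.5
finger_force: 42.0
```

```bash
python3 - <<'E'
from h import *
# blue tub pose from w4 recesses
w=dict(cam('wrist')); w['color']=cv2.imread('pics/w4.png')[:,:,::-1].copy()
a=np.radians(169.79); T=np.eye(4); T[:3,:3]=[[np.cos(a),np.sin(a),0],[np.sin(a),-np.cos(a),0],[0,0,-1]]; T[:3,3]=[468.5,272.3,154.3]; w['W']=T@w['tool_from_camera']
for c in ((268,166),(301,166),(268,228),(299,228)): print(ray(w,c,56).round(1))
from h import robot
goal(469,272,150,169.8)
E
```

```text
[435.7 263.1  56. ]
[441.3 293.8  56. ]
[496.5 251.2  56. ]
[502.  281.7  56. ]
t 30.83 pos [ 475.2 -278.9   -8.4] yaw -170.39 tilt [ 1.8 -0.9] w 55.3 F [-0.8  1.8  6.2] q6 -49
rotz 0.3457 travel [ 103.6  541.1 -158.4]
```

apply_moves(rotation=[[0,0,0],[0,0,0],[0,0,0.0885],[0,0,0.0885],[0,0,0.0885],[0,0,0.0885],[0,0,0],[0,0,0],[0,0,0],[0,0,0],[0,0,0],[0,0,0]], travel=[[0,0,-10],[0,0,-20],[0,0,-25],[0,0,-25],[0,0,-25],[0,0,-25],[0,0,-20],[0,0,-10],[2,10,0],[4,19,0],[5.6,28,0],[5.6,28,0]], fingers=[-1,-1,-1,-1,-1,-1,-1,-1,-1,-1,-1,-1])

```text
t: 31.83
eef_pos: [472.4, -190.3, 148.8]
tcp_rot: [[-0.983, 0.186, -0.002], [0.186, 0.983, 0.001], [0.002, 0.001, -1.0]]
force: [0.7, 0.5, -1.8]
width: 55.2
finger_force: 43.5
```

apply_moves(rotation=[[0,0,0],[0,0,0],[0,0,0],[0,0,0],[0,0,0],[0,0,0],[0,0,0],[0,0,0],[0,0,0],[0,0,0],[0,0,0],[0,0,0]], travel=[[5.6,28,0],[5.6,28,0],[5.6,28,0],[5.6,28,0],[5.6,28,0],[5.6,28,0],[5.6,28,0],[5.6,28,0],[5.6,28,0],[5.6,28,0],[5.6,28,0],[5.6,28,0]], fingers=[-1,-1,-1,-1,-1,-1,-1,-1,-1,-1,-1,-1])

```text
t: 32.83
eef_pos: [468.1, 152.5, 149.1]
tcp_rot: [[-0.983, 0.184, -0.002], [0.184, 0.983, -0.0], [0.002, -0.001, -1.0]]
force: [0.7, 0.0, -2.4]
width: 55.1
finger_force: 43.5
```

apply_moves(rotation=[[0,0,0],[0,0,0],[0,0,0],[0,0,0],[0,0,0],[0,0,0],[0,0,0],[0,0,0],[0,0,0]], travel=[[5.6,28,0],[5.6,28,0],[5.6,28,0],[5,22,0],[2.4,13.5,0],[0,0,0],[0,0,0],[0,0,0],[0,0,0]], fingers=[-1,-1,-1,-1,-1,-1,-1,-1,-1])

```text
t: 33.58
eef_pos: [467.9, 271.7, 150.2]
tcp_rot: [[-0.983, 0.186, -0.0], [0.186, 0.983, -0.0], [0.0, -0.001, -1.0]]
force: [0.0, -0.1, -2.5]
width: 55.0
finger_force: 43.5
```

```bash
python3 - <<'E'
from h import *
f=cam('wrist'); s=robot.state(); goal(468.9,272.4,45.6,169.3)
# held lid in tool frame: lid nominal spans tool x +-44, y+-28 ; underside feet at tcp+8.4 -> lid z = tcpz+8.4+41..55
p=s['eef_pos']; zb=p[2]+8.4; m=closed(mask(f,'green',proj(f,[[p[0],p[1],zb+50]])[0],140,90,35),9)
k=np.argwhere(m); print('ext',k.min(0),k.max(0))
for dx in(-4,-2,0,2,4): 
  a=np.radians(169.3); b=box(p[0]+dx*np.cos(a),p[1]+dx*np.sin(a),a,88,56,zb+41,zb+55); q=proj(f,b); print(dx,q.min(0).round(),q.max(0).round())
cv2.imwrite('pics/w6.png',f['color'][:,:,::-1])
E
```

```text
t 33.63 pos [468.  271.7 150.3] yaw 169.25 tilt [-0.1 -0.2] w 55.4 F [ 0.3 -0.3 -1.5] q6 32
rotz -0.0008 travel [ -0.7   0.9 104.7]
ext [171 216] [342 351]
-4 [216. 186.] [352. 367.]
-2 [216. 182.] [353. 364.]
0 [215. 178.] [353. 361.]
2 [215. 173.] [353. 357.]
4 [215. 169.] [354. 354.]
```

View pics/w6.png

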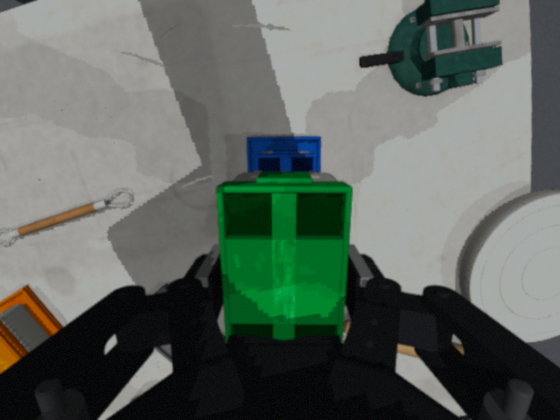

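The green lid's front edge is at row 183, the same as the blue one when it was held, so the two share the same grasp offset. I lower towards the seat.

apply_moves(rotation=[[0,0,0],[0,0,0],[0,0,0],[0,0,0],[0,0,0],[0,0,0],[0,0,0],[0,0,0],[0,0,0],[0,0,0]], travel=[[-0.7,0.5,20],[0,0,22],[0,0,18],[0,0,14],[0,0,8],[0,0,5],[0,0,4],[0,0,0],[0,0,0],[0,0,0]], fingers=[-1,-1,-1,-1,-1,-1,-1,-1,-1,-1])

```text
t: 34.47
eef_pos: [469.2, 273.2, 60.1]
tcp_rot: [[-0.983, 0.185, 0.001], [0.185, 0.983, 0.0], [-0.001, 0.001, -1.0]]
force: [-0.5, -0.3, -2.1]
width: 55.0
finger_force: 43.5
```

```bash
python3 - <<'E'
from h import *
goal(468.9,272.4,45.6,169.3)
sd=cam('side'); sc=cam('scene')
cv2.imwrite('pics/c9.png',np.hstack([cv2.resize(sd['color'][260:370,275:385],(400,400),interpolation=cv2.INTER_CUBIC),cv2.resize(sc['color'][220:330,175:285],(400,400),interpolation=cv2.INTER_CUBIC)])[:,:,::-1])
E
```

```text
t 34.47 pos [469.2 273.2  60.1] yaw 169.33 tilt [1.1 0.5] w 55.0 F [-0.5 -0.3 -2.1] q6 32
rotz 0.0004 travel [ 0.1 -0.8 14.5]
```

apply_moves(rotation=[[0,0,0],[0,0,0],[0,0,0],[0,0,0],[0,0,0],[0,0,0],[0,0,0]], travel=[[0,-0.5,3],[0,0,3],[0,0,3],[0,0,2],[0,0,1],[0,0,0],[0,0,0]], fingers=[-1,-1,-1,-1,-1,-1,-1])

```text
t: 35.15
eef_pos: [468.7, 272.6, 47.3]
tcp_rot: [[-0.983, 0.185, -0.0], [0.185, 0.983, -0.0], [0.0, -0.0, -1.0]]
force: [0.1, 0.7, -1.8]
width: 55.1
finger_force: 43.5
```

apply_moves(rotation=[[0,0,0],[0,0,0],[0,0,0],[0,0,0],[0,0,0],[0,0,0]], travel=[[0,0,0.5],[0,0,0.5],[0,0,0.5],[0,0,0],[0,0,0],[0,0,0]], fingers=[-1,-1,-1,-1,-1,-1])

```text
t: 35.65
eef_pos: [468.6, 272.6, 45.9]
tcp_rot: [[-0.983, 0.185, 0.0], [0.185, 0.983, -0.0], [-0.0, -0.0, -1.0]]
force: [0.4, -0.2, -2.3]
width: 55.0
finger_force: 43.5
```

apply_moves(rotation=[[0,0,0],[0,0,0],[0,0,0],[0,0,0],[0,0,0],[0,0,0]], travel=[[0,0,0.5],[0,0,0.5],[0,0,0.5],[0,0,0],[0,0,0],[0,0,0]], fingers=[-1,-1,-1,-1,-1,-1])

```text
t: 36.15
eef_pos: [468.9, 272.6, 45.5]
tcp_rot: [[-0.983, 0.185, 0.001], [0.185, 0.983, 0.0], [-0.001, 0.0, -1.0]]
force: [-3.0, -1.3, 9.5]
width: 55.4
finger_force: 44.8
```

Contact came at 45.5, where the seat was predicted. I release, back away and check.

apply_moves(rotation=[[0,0,0],[0,0,0],[0,0,0],[0,0,0],[0,0,0],[0,0,0],[0,0,0],[0,0,0],[0,0,0],[0,0,0],[0,0,0],[0,0,0]], travel=[[0,0,-0.5],[0,0,0],[0,0,0],[0,0,0],[0,0,0],[0,0,0],[0,0,-15],[0,0,-30],[0,0,-30],[0,0,-30],[0,0,0],[0,0,0]], fingers=[-1,-0.3,0.3,0.8,1,1,1,1,1,1,1,1])

```text
t: 37.15
eef_pos: [469.6, 273.0, 151.4]
tcp_rot: [[-0.983, 0.185, 0.003], [0.185, 0.983, 0.001], [-0.003, 0.002, -1.0]]
force: [-0.6, -0.2, -0.4]
width: 85.5
finger_force: 0.0
```

apply_moves(rotation=[[0,0,0],[0,0,0],[0,0,0],[0,0,0],[0,0,0],[0,0,0]], travel=[[0,0,-25],[0,0,-25],[0,0,-20],[0,0,0],[0,0,0],[0,0,0]], fingers=[1,1,1,1,1,1])

```text
t: 37.65
eef_pos: [468.2, 272.4, 218.2]
tcp_rot: [[-0.983, 0.185, -0.002], [0.185, 0.983, -0.001], [0.002, -0.001, -1.0]]
force: [1.1, 0.7, -0.1]
width: 85.6
finger_force: 0.0
```

```bash
python3 - <<'E'
from h import *
w=cam('wrist'); sd=cam('side'); sc=cam('scene'); goal(468.9,272.4,45.6,169.3)
obs=[(f,closed(mask(f,'green',proj(f,[[469,272,105]])[0],r,90,40),k)) for f,r,k in((w,110,15),(sd,40,5),(sc,32,5))]
for i,nm in enumerate(('wrist','side','scene')):
  print(nm,[(dz,[float(v) for v in fit(obs[i:i+1],(469,272.4,np.radians(-10.7)),88,56,54+41+dz,54+55+dz)]) for dz in(-6,0,6)])
# blue lid under it, in side/scene
f=sd; d=robot.silhouettes('tub_orange',f); print('orange',[(x['score'],x['at']) for x in d])
for n in('tub_blue','tub_green','water_cup','clay_carton','loop_tool'): print(n,[(round(x['score'],2),x['at']) for x in robot.place_of(n,f)][:3])
E
```

```text
t 37.8 pos [468.2 272.4 218.5] yaw 169.32 tilt [-2.2 -0.8] w 85.3 F [-0.2  0.7  0.2] q6 32
rotz 0.0004 travel [ -0.7   0.2 172.9]
wrist [(-6, [471.0, 273.0, -11.0, 0.208]), (0, [468.9, 273.4, -11.0, 0.225]), (6, [467.4, 273.8, -11.6, 0.26])]
side [(-6, [470.1, 266.1, -8.8, 0.183]), (0, [468.7, 271.2, -9.3, 0.198]), (6, [467.8, 276.5, -9.7, 0.214])]
scene [(-6, [476.9, 267.7, -13.8, 0.139]), (0, [469.0, 272.7, -14.1, 0.153]), (6, [462.4, 277.6, -15.0, 0.167])]
orange [(0.72, [190.2, 296.4])]
tub_blue [(0.97, [337.1, 324.9])]
tub_green [(0.68, [199.1, 377.9]), (0.62, [317.4, 325.4]), (0.44, [223.0, 220.9])]
water_cup [(0.75, [222.9, 219.4])]
clay_carton [(0.83, [288.3, 187.8])]
loop_tool [(0.67, [317.4, 325.5]), (0.64, [240.4, 352.7])]
```

Three cameras agree on (469, 272) at the seated height, and the bystanders are where they were. I hand in.

```bash
python3 -c "
from workcell import robot
print(robot.hand_in())"
```

```text
the job is handed in; nothing more can be done
None
```

The job is handed in: blue stands in the blue tray with green seated on its lid, and orange stands in the orange tray, all at about 38 s; I viewed 15 pictures, one over the limit of 14.

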